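Couple a probe-holder head to its ball stud and lock the latch

TASK

Put the blue coupler head over the steel ball of the stand and press it straight down, without tipping it, until it is fully home: its rim sits on the stand's collar and the white pin in its top has been pushed up. Only then let go and press the red latch lever all the way down, so that the head stays locked on the ball, upright and left alone. Feel your way down gently: never load the stand with more than about 30 N, and do not disturb the other things on the bench.

Things in the scene. Friction and masses are not known exactly. Their poses are not given: they have to be found in the camera images.
- coupler: Blue metal coupler head, loose, 0.33 to 0.55 kg, standing upright on its rim. Origin: centre of the rim's underside, z up. Rim 60 mm across, z 0 to 5; body 47 mm across up to a flat top at z 47. Open below: conical mouth 48 mm wide at z 0, narrowing to a bore 35 mm wide at z 12, up to a roof at z 40. A steel stub with black end reaches out to x +62 at z 30. The red lever sits on top.
- grip (a point): Where to hold the coupler from above: on its axis, 48 mm above the rim's underside (TCP here; coupler's axes). Fingers close along its y on two flat blue cheeks: outer faces at y -25 and +25 (50 mm apart), x -12 to +24, z 16 to 54 mm above the rim's underside. Grip with 60 N or more so that it does not slip. The raised lever between the cheeks reaches z 95; keep the palm above that.
- seat_pin (a joint): White pin, 8 mm thick, upright in the coupler's axis (m). 0: down, foot 34 mm above the rim's underside, top 1 mm above the coupler's flat top. About 0.006: pushed up by the ball, coupler fully home (over 0.005 counts). Stiff: takes about 11 N and stays where pushed, so the coupler's weight alone does not seat it; push 5 to 8 N more until the rim meets the collar and the force rises sharply.
- latch_lever (a joint): Red lever on the coupler (rad): 0 = raised 40 degrees, 0.7 = fully down, level (over 0.6 counts). Hinge along coupler y at coupler x +20, z 52 mm; arm towards coupler -x, 60 mm long. Takes 0.18 N m (4 to 5 N on the pad), stays where left. It slides a jaw from +x under the ball; unless the coupler is home the jaw strikes the ball.
- lever_pad (a point): Centre of the top face of the ribbed red pad (24 x 26 mm) of the lever, 46 mm from the hinge. To lower the lever press straight down with shut fingers at coupler x -20, y 0: there the lever's top is at coupler z about 91 mm when raised, 56.5 mm when fully down, and slides a little under the fingertips.
- stand: Fixed stand: square aluminium base 96 x 96 x 14 mm; origin: centre of its underside on the worktop, z up. On it a cross slide and an upright steel stud: flat round collar 64 mm across, on it a neck 16 mm thick and a ball 32 mm in diameter, ball centre 24 mm above the collar's top. The stud's exact place is not measured, see stand_axis.
- stand_axis (a point): Point on the base's upright axis, 50 mm above the worktop. The stud is NOT measured: its collar's top is 0 to 35 mm above this point (top of the ball 40 to 75 mm above it), clamped stiff, and it stands up to 2 mm off the axis in x and in y. The cross slide yields to a sideways push of about 2 N, up to 4 mm from the axis, so the coupler's mouth centres the ball as it comes down.
- beaker: Bystander: clear plastic beaker 65 mm wide, 76 mm high; origin: centre of its underside.
- labeller: Bystander: yellow hand labeller 51 x 70 x 40 mm; origin: centre of its underside.
- bottle: Bystander: small white bottle with blue cap, 48 mm wide, 104 mm high; origin: centre of its underside.
- tips: Bystander: light blue box 82 x 122 x 51 mm; origin: centre of its underside.
Things that resemble listed ones, but are neither listed nor needed, are in the scene too. What is shaped like the coupler but pink is not meant.

How it is judged (in metres and radians):
On the way, in this order (a step that is already met when the one before it is completed fails the run):
1. the coupler is pressed fully home on the ball (pin up by more than 5 mm) with the lever still raised (value of joint seat_pin above 0.005 m and horizontal distance between coupler and stand below 0.009 m and angle between coupler's own z axis and vertical below 0.07 rad and value of joint latch_lever below 0.25 rad), for 0.2 s.
2. the latch lever is pressed down (value of joint seat_pin above 0.005 m and horizontal distance between coupler and stand below 0.009 m and angle between coupler's own z axis and vertical below 0.07 rad and value of joint latch_lever above 0.6 rad), for 0.2 s.
At the end, for the whole second after the job is handed in: The coupler sits on the ball within 9 mm of the stand's axis, upright within 0.07 rad, the pin pushed up more than 5 mm, the lever down past 0.6 rad, carried by the stand and at rest (all of step 2 and linear speed of coupler below 0.02 m/s and contact force between coupler and stand above 1 N); the robot touches nothing.
It fails at once if the coupler is let go over the stand before it is home (contact force between the fingers and coupler below 0.5 N and horizontal distance between coupler and stand below 0.009 m and value of joint seat_pin below 0.0045 m).
It fails at once if the coupler presses on the stand with more than 40 N (contact force between coupler and stand above 40 N).
It fails at once if the lever is pressed down before the coupler is home (value of joint latch_lever above 0.35 rad and value of joint seat_pin below 0.004 m).
It fails at once if a bystander (beaker, labeller, bottle, box) is moved more than 20 mm (distance of any of beaker, labeller, bottle, tips from where it was at the start of the episode above 0.02 m).
It also fails if it takes over 54 s, if anything falls off the work surface, if the arm or the gripper's body presses on something with over 40 N, if the wrist force passes 120 N, or if a joint passes its speed limit or range.

ROBOT

A 6-joint arm with a two-finger parallel gripper is mounted at the origin on a cart in front of the work surface, level with it; the furniture and walls round the work are solid. World frame = base frame: x ahead of the robot, y to its left, z up, the work surface at z = 0. Lengths are in mm, angles in rad, forces in N, time in s.
With the tool pointing down it reaches from about 325 to 900 mm from the base axis. Payload 6.1 kg.
Tool frame: the origin (TCP) lies between the finger pads, 19 mm behind the fingertips; this is the grasp point; z points along the fingers, y is the line along which they close (so a half turn about z gives the same grasp; the last joint's range is limited). The gripper opens to 87 mm and grips with 3 to 60 N. Pads are 19 mm wide; open, the fingers measure 117 mm over their backs; the gripper's body (75 mm by 190 mm) begins 51 mm behind the grasp point.
Start: joints at [-1.316, 0.22, 1.526, -0, 1.395, -0.126], TCP at [232.282, -580.225, 241.238] pointing down, gripper open.
Joint ranges: [-2.98, 2.98], [-0.91, 2.08], [0.09, 2.57], [-1.24, 4.39], [0.2, 2.65], [-2.68, 2.68]. Speed limits (rad/s): [2.57, 2.57, 3.01, 3.14, 3.14, 3.14].

INTERFACE

Orientations are given as a unit quaternion [x, y, z, w].
In Python, from bench import env gives the robot as it stands.
- The arm moves only by the shell command python3 -m jog 'ROWS'. ROWS is JSON, a list of rows, each an object of numbers: "wx", "wy", "wz": the turn, a rotation vector about the tool's x, y, z in rad; "x", "y", "z": the shift along the tool's x, y, z in cm; "claw": the closure, from 0 (fully open) to 1 (shut). A call has 1 to 20 rows; each row shifts and turns the commanded pose from where the row before left it, along the tool's axes as they then stand; what a row does not reach is not made up. A row lasts 1/12 s, in which the tool goes at most 41.7 mm and 7.16 degrees, less where a joint would pass 70% of its speed; a pose out of reach is approached as far as the arm can. A call with a gripper value outside its range is refused whole. The fingers move at their own pace and stop on an object; the grip force is fixed at half the most. Time passes only in rows, so rows that do not move let the fingers close. It gives the time, the measured TCP pose, the force, the opening and the grip force at its end, in the units of the state.
- env.read_state(): the state, without advancing time (a new reading comes with each control period).
- env.capture(name): name is "scene" or "top" or "wrist"; returns (picture, depth): 384x512x3 uint8, red, green, blue; 384x512 float32, mm along the optical axis (not along the pixel's ray), 0 where there is no reading.
- env.camera_info(name): a dict with "fx", "fy", "cx", "cy" (pixels), "R" (3x3) and "t" (3): a world point X has camera coordinates R X + t. Camera axes: x right, y down, z forward; pixel columns grow to the right and rows downward; lengths in mm; the calibration is good to about 2 mm. A picture is of the moment at which its call begins: read the wrist's pose just before it. camera_info takes no time and is no camera call; for the wrist camera it gives the pose at the moment of the call.
- env.finish_job(): hands the job in; it is judged then, once.
The state is a dict: "clock": time; "joint_pos": joint angles; "qvel": joint speeds; "effort": joint torques, N m; "ee_pos": TCP position; "tcp_rot": TCP orientation; "force": force on the tool from outside, world axes, zero at the start; "torque": the same for the moment, N m; "grip_width": finger opening in mm; "gripper_force": force on a finger pad.
Only numpy, scipy, OpenCV 4.12 (cv2) and the standard library are available. Lean on these libraries where they do the work, as an engineer would, in place of code of your own. Each camera call takes 0.05 s, during which the arm holds its last target. There are 200 camera calls.

## Working session

There is one attempt and no reset: what is moved stays moved. The work goes in short steps, Python scripts to look and compute and a shell command to move; the robot and the scene stay as the last step left them, time stands still between calls to the robot, and variables do not carry over. Pictures are saved under pics/ and viewed, at most 10 in all, crops included, and the job is handed in when it is done.

```bash
mkdir -p pics; ls
python3 - <<'E'
from bench import env
import cv2,numpy as np
print(env.read_state())
for n in ("scene","top"):
    p,d=env.capture(n); cv2.imwrite(f"pics/{n}0.png",p[...,::-1]); np.savez(f"pics/{n}0.npz",p=p,d=d)
    i=env.camera_info(n); print(n,i)
E
```

```text
pics
{'clock': 0.0, 'joint_pos': array([-1.31610359e+00,  2.21234475e-01,  1.52758310e+00,  3.48039468e-05,
        1.39469729e+00, -1.26093217e-01]), 'qvel': array([ 0.00088498, -0.00027286, -0.00054934,  0.00080818,  0.00235939,
       -0.00027085]), 'effort': array([-2.40622148e-04, -4.94602668e+01, -3.87380111e+01,  7.00671645e-02,
        5.71421825e-02, -1.52048638e-04]), 'ee_pos': array([ 232.14727571, -579.67215134,  240.14687293]), 'tcp_rot': array([ 9.81930068e-01,  1.89241688e-01, -4.46619460e-05, -9.60222785e-04]), 'force': array([-0.34164964, -0.10368778, -0.7553491 ]), 'torque': array([-0.05204499,  0.03213509, -0.00436559]), 'gripper_force': 0.0, 'grip_width': 87.0266716089298}
scene {'fx': 485.56047107881085, 'fy': 485.56047107881085, 'cx': 249.4436456867183, 'cy': 194.94905643645276, 'R': array([[-0.81273527, -0.58262387,  0.00328778],
       [-0.30241182,  0.41701475, -0.85711481],
       [ 0.49800449, -0.6976017 , -0.51511494]]), 't': array([ 443.5345477 ,  235.59055132, 1190.18510731])}
top {'fx': 369.72156328168063, 'fy': 369.72156328168063, 'cx': 258.8487379467727, 'cy': 197.4991467217095, 'R': array([[ 0.017018  , -0.99974351, -0.01494324],
       [-0.99225796, -0.01504791, -0.12327893],
       [ 0.12302244,  0.01692551, -0.99225955]]), 't': array([ -35.76250471,  597.94042481, 1184.65125915])}
```

View pics/scene0.png

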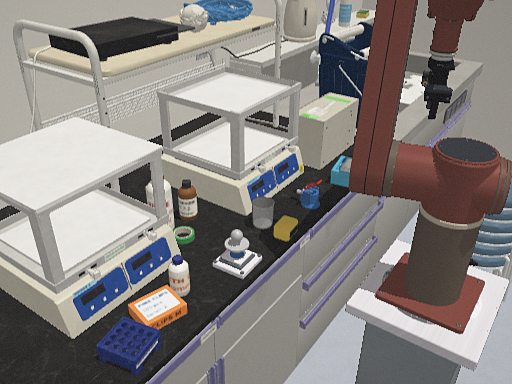

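View pics/top0.png

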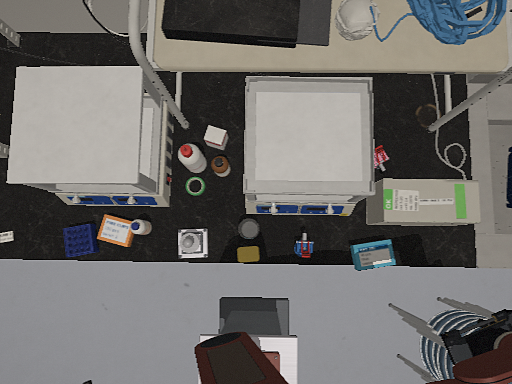

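Scene view: stand with ball at (237,245), blue coupler with red lever at (311,197), beaker (262,213), labeller (286,228), bottle (179,275), light-blue tips box (342,170). Top view: stand (192,243), blue coupler (305,244), a red/pink thing at (381,157), tips (373,254). Lookalikes for the coupler are the pink/red object at top (381,157), the blue rack at (80,239) and the blue panels. I choose top (305,244).

```bash
cat > h.py <<'E'
import numpy as np,cv2
from bench import env
def pts(d,i):
    v,u=np.mgrid[:d.shape[0],:d.shape[1]]
    c=np.stack([(u-i['cx'])/i['fx']*d,(v-i['cy'])/i['fy']*d,d],-1)
    return (c-i['t'])@i['R']
def proj(X,i):
    c=i['R']@np.array(X,float)+i['t']; return c[0]/c[2]*i['fx']+i['cx'],c[1]/c[2]*i['fy']+i['cy']
E
python3 - <<'E'
from h import *
np.set_printoptions(precision=1,suppress=True)
crops=[]
for n,(u0,u1,v0,v1),(a0,a1,b0,b1) in (("top",(280,330,225,270),(170,215,220,265)),("scene",(290,335,170,215),(205,270,220,280))):
    z=np.load(f"pics/{n}0.npz");p,d=z['p'],z['d'];i=env.camera_info(n);P=pts(d,i);h=cv2.cvtColor(p,cv2.COLOR_RGB2HSV)
    ok=d>0
    def show(m,s):
        X=P[m&ok]
        if len(X): print(n,s,len(X),'lo',np.percentile(X,3,0),'med',np.median(X,0),'hi',np.percentile(X,97,0))
    box=np.zeros(d.shape,bool);box[v0:v1,u0:u1]=1
    H,S,V=h[...,0],h[...,1],h[...,2]
    show(box&(H>100)&(H<125)&(S>120),'blue')
    show(box&((H<8)|(H>172))&(S>120),'red')
    show(box&(P[...,2]>15),'above15')
    b2=np.zeros(d.shape,bool);b2[b0:b1,a0:a1]=1
    show(b2&(P[...,2]>8)&(P[...,2]<20),'base top');show(b2&(P[...,2]>45),'stud>45');show(b2&(P[...,2]>90),'stud>90')
    m=b2&(P[...,2]>8)&(P[...,2]<20)
    print(cv2.minAreaRect(P[m][:,:2].astype(np.float32)))
    crops.append(cv2.resize(p[v0-10:v1+10,u0-10:u1+10],(400,400),interpolation=cv2.INTER_CUBIC))
cv2.imwrite("pics/crop1.png",np.hstack(crops)[...,::-1])
E
```

```text
top blue 135 lo [ 412.3 -205.9   -0.2] med [ 438.1 -161.3   44.8] hi [ 458.5 -145.4   55.3]
top red 85 lo [ 405.7 -199.2   -0.7] med [ 423.6 -173.8   79.8] hi [ 459.9 -162.    93.4]
top above15 289 lo [ 411.7 -195.8   31.2] med [ 441.8 -172.7   49.7] hi [ 491.8 -149.2   90.9]
top base top 382 lo [399.5 147.2   9.6] med [439.6 183.8  14.7] hi [492.2 240.5  19.4]
top stud>45 314 lo [420.1 167.   61.4] med [447.  190.7  65.8] hi [474.1 221.7 104.4]
top stud>90 81 lo [433.1 180.7  91.2] med [448.2 192.4  99.5] hi [460.8 205.2 106.5]
((446.295166015625, 186.8334197998047), (95.95734405517578, 110.1528549194336), 3.320307731628418)
scene blue 362 lo [ 411.3 -252.2    4.6] med [ 431.4 -160.1   35. ] hi [ 553.8 -147.9   55.3]
scene red 57 lo [ 412.  -311.1    1.5] med [ 434.9 -168.1   75.1] hi [ 492.5 -161.    94.8]
scene above15 517 lo [ 414.2 -334.8   17.7] med [ 443.8 -174.    41. ] hi [ 553.9 -149.6   89.4]
scene base top 494 lo [398.8  20.    8.8] med [429.  220.7  15.7] hi [498.1 240.8  19.3]
scene stud>45 400 lo [420.5 167.6  62.9] med [443.1 199.   67.8] hi [475.7 221.2 105.1]
scene stud>90 101 lo [434.9 183.9  91.1] med [444.1 198.4 100.5] hi [458.4 208.1 106.4]
((462.6373596191406, 130.49554443359375), (108.0257568359375, 241.6313934326172), 13.855168342590332)
```

View pics/crop1.png

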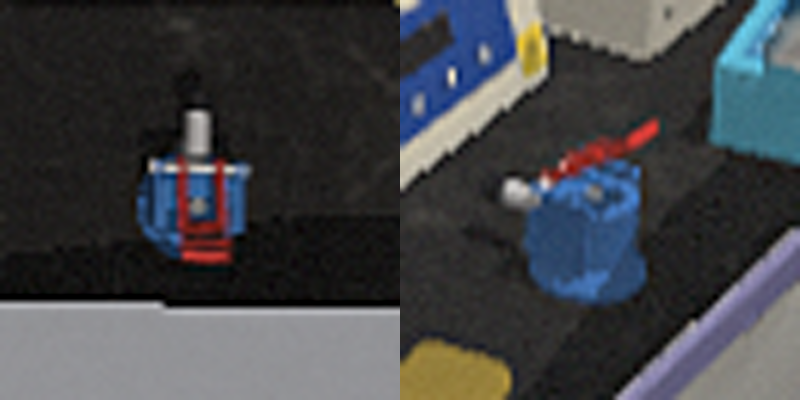

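The crop confirms it: the blue coupler stands upright, stub pointing to world +x, with the raised red lever's pad towards the robot. Now I move above it for a wrist view.

```bash
python3 -m jog '[{"wz":0.0955},{"wz":0.0955},{"wz":0.0955},{"wz":0.0955},{"x":1.6,"y":-3.1},{"x":1.6,"y":-3.1},{"x":1.6,"y":-3.1},{"x":1.6,"y":-3.1},{"x":1.6,"y":-3.1},{"x":1.6,"y":-3.1},{"x":1.6,"y":-3.1},{"x":1.6,"y":-3.1},{"x":1.6,"y":-3.1},{"x":1.6,"y":-3.1},{"x":1.6,"y":-3.1},{"x":1.6,"y":-3.1},{"x":1.6,"y":-3.1},{},{}]'
python3 - <<'E'
from h import *
np.set_printoptions(precision=2,suppress=True)
i=env.camera_info("wrist");p,d=env.capture("wrist");s=env.read_state();print(s['ee_pos'],s['tcp_rot'],s['force'],i['fx'])
np.savez("pics/w1.npz",p=p,d=d,**{k:i[k] for k in i});cv2.imwrite("pics/w1.png",p[...,::-1])
E
```

```text
[ 232.18 -579.78  240.36] [ 0.98  0.19 -0.   -0.  ] [-0.06  0.66 -0.13] 277.56705866504217schema error: expected keys wx, wy, wz, x, y, z, claw
```

View pics/w1.png

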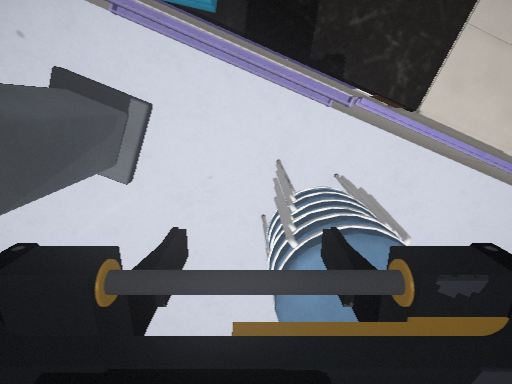

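The move was refused because every row needs all keys; the wrist picture shows only the fingers (at about (165,250) and (345,250)) and the floor. I retry with full rows.

```bash
python3 -m jog '[{"wx":0,"wy":0,"wz":0.0955,"x":0,"y":0,"z":0,"claw":0},{"wx":0,"wy":0,"wz":0.0955,"x":0,"y":0,"z":0,"claw":0},{"wx":0,"wy":0,"wz":0.0955,"x":0,"y":0,"z":0,"claw":0},{"wx":0,"wy":0,"wz":0.0955,"x":0,"y":0,"z":0,"claw":0},{"wx":0,"wy":0,"wz":0,"x":1.3,"y":-3.1,"z":0,"claw":0},{"wx":0,"wy":0,"wz":0,"x":1.3,"y":-3.1,"z":0,"claw":0},{"wx":0,"wy":0,"wz":0,"x":1.3,"y":-3.1,"z":0,"claw":0},{"wx":0,"wy":0,"wz":0,"x":1.3,"y":-3.1,"z":0,"claw":0},{"wx":0,"wy":0,"wz":0,"x":1.3,"y":-3.1,"z":0,"claw":0},{"wx":0,"wy":0,"wz":0,"x":1.3,"y":-3.1,"z":0,"claw":0},{"wx":0,"wy":0,"wz":0,"x":1.3,"y":-3.1,"z":0,"claw":0},{"wx":0,"wy":0,"wz":0,"x":1.3,"y":-3.1,"z":0,"claw":0},{"wx":0,"wy":0,"wz":0,"x":1.3,"y":-3.1,"z":0,"claw":0},{"wx":0,"wy":0,"wz":0,"x":1.3,"y":-3.1,"z":0,"claw":0},{"wx":0,"wy":0,"wz":0,"x":1.3,"y":-3.1,"z":0,"claw":0},{"wx":0,"wy":0,"wz":0,"x":1.3,"y":-3.1,"z":0,"claw":0},{"wx":0,"wy":0,"wz":0,"x":1.3,"y":-3.1,"z":0,"claw":0},{"wx":0,"wy":0,"wz":0,"x":0,"y":0,"z":0,"claw":0},{"wx":0,"wy":0,"wz":0,"x":0,"y":0,"z":0,"claw":0}]'
python3 - <<'E'
from h import *
np.set_printoptions(precision=3,suppress=True)
i=env.camera_info("wrist");s=env.read_state();p,d=env.capture("wrist");print(s['clock'],s['ee_pos'],s['tcp_rot'],s['force'])
np.savez("pics/w2.npz",p=p,d=d,**{k:i[k] for k in i});cv2.imwrite("pics/w2.png",p[...,::-1])
E
```

```text
clock: 1.73
ee_pos: [402.1, -176.0, 241.2]
tcp_rot: [1.0, 0.001, -0.0, 0.0]
force: [-1.1, -0.6, 0.2]
grip_width: 87.0
gripper_force: 0.0
1.7333 [ 402.117 -176.021  241.152] [ 1.     0.001 -0.     0.   ] [-1.076 -0.56   0.15 ]
```

View pics/w2.png

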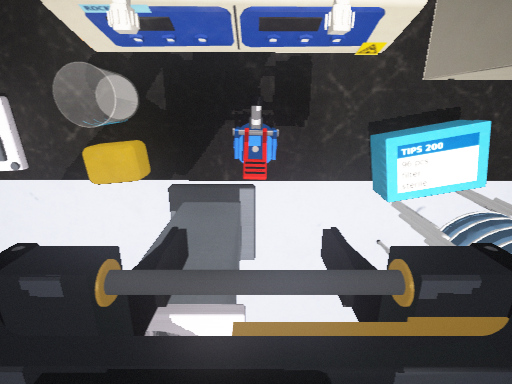

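The wrist view shows the coupler at (256,145), pad at (255,170), stub at (256,113); the beaker (98,95), labeller (117,160) and tips box (430,160) are clear of it.

Run:
```python
from h import *
np.set_printoptions(precision=1,suppress=True)
for n in ("top","scene","wrist"):
    if n=="wrist": z=np.load("pics/w2.npz");i=z
    else: z=np.load(f"pics/{n}0.npz");i=env.camera_info(n)
    p,d=z['p'],z['d'];P=pts(d,i);h=cv2.cvtColor(p,cv2.COLOR_RGB2HSV);H,S,V=h[...,0].astype(int),h[...,1],h[...,2]
    X,Y,Z=P[...,0],P[...,1],P[...,2];ok=(d>0)&(abs(X-445)<85)&(abs(Y+172)<50)
    def show(m,s):
        Q=P[m&ok]
        if len(Q)>3: print(n,s,len(Q),'lo',np.percentile(Q,3,0),'med',np.median(Q,0),'hi',np.percentile(Q,97,0), 'mean',Q.mean(0))
    blue=(H>100)&(H<125)&(S>110)
    show(blue&(Z>2),'blue');show(blue&(Z>2)&(Z<12),'rim');show(blue&(Z>49)&(Z<58),'cheeks');show(blue&(Z>15),'body')
    show(((H<8)|(H>172))&(S>120)&(Z>75),'pad');show(((H<8)|(H>172))&(S>120)&(Z>45),'lever')
    st=(S<70)&(V>70)&(X>468)&(Z>15)&(Z<45);show(st,'stub')
    show((S<70)&(V>70)&(X<455)&(Z>42)&(Z<56),'pin')
    # stand
    ok=(d>0)&(abs(X-446)<70)&(abs(Y-193)<70)
    show((Z>9)&(Z<18),'base');show((Z>60)&(Z<72),'collar');show(Z>90,'ball')
    Q=P[ok&(Z>88)]
    if len(Q)>20:
        A=np.c_[2*Q,np.ones(len(Q))];s=np.linalg.lstsq(A,(Q**2).sum(1),rcond=None)[0];print(' sphere',s[:3],np.sqrt(s[3]+s[:3]@s[:3]))
    Q=P[ok&(Z>60)&(Z<72)]
    if len(Q)>20: print(' collar circ',cv2.minEnclosingCircle(Q[:,:2].astype(np.float32)),np.median(Q[:,2]))
    Q=P[ok&(Z>9)&(Z<18)]
    if len(Q)>20: print(' base rect',cv2.minAreaRect(Q[:,:2].astype(np.float32)))
```

```text
top blue 128 lo [ 412.2 -196.     4.7] med [ 436.  -160.1   45.1] hi [ 453.2 -145.2   55.3] mean [ 435.9 -165.8   37.5]
top rim 27 lo [ 408.8 -205.2    3.5] med [ 425.9 -148.8    7.7] hi [ 453.6 -145.2   11.2] mean [ 428.2 -156.4    7.4]
top cheeks 27 lo [ 422.1 -196.7   49.4] med [ 438.6 -170.8   53.5] hi [ 458.5 -151.    55.7] mean [ 438.7 -174.1   53. ]
top body 97 lo [ 419.7 -196.    36.8] med [ 438.7 -161.5   46.6] hi [ 452.8 -148.8   55.5] mean [ 438.4 -169.1   46.9]
top pad 54 lo [ 408.7 -185.2   75.6] med [ 417.8 -173.4   87.3] hi [ 433.  -162.7   93.8] mean [ 418.7 -173.9   85.5]
top lever 74 lo [ 408.7 -185.5   55.5] med [ 423.8 -172.7   81.5] hi [ 458.2 -162.    93.4] mean [ 426.1 -173.1   79.7]
top stub 16 lo [ 469.4 -179.2   30.4] med [ 477.6 -175.2   37.5] hi [ 484.2 -171.6   40.9] mean [ 477.  -175.5   36.4]
top pin 17 lo [ 432.6 -186.1   43.5] med [ 439. -171.   49.] hi [ 454.9 -149.6   55.7] mean [ 444.5 -169.5   49.6]
top base 330 lo [399.5 147.    9.9] med [442.9 183.8  14.1] hi [492.2 240.6  17.6] mean [444.9 189.3  14.1]
top collar 225 lo [420.  165.2  61.6] med 
[... 2468 characters left out ...]
pad 416 lo [ 412.8 -187.9   76.4] med [ 422.  -174.8   85.8] hi [ 433.9 -163.7   91.4] mean [ 422.6 -175.2   85.1]
wrist lever 605 lo [ 413.1 -187.9   54.7] med [ 427.  -174.8   81.8] hi [ 461.4 -163.5   91.1] mean [ 431.1 -175.4   78.4]
wrist stub 165 lo [ 468.1 -182.    31.5] med [ 478.6 -177.    34.6] hi [ 487.8 -172.1   37.1] mean [ 478.4 -177.2   34.5]
wrist pin 40 lo [ 435.5 -200.    45.3] med [ 438.9 -175.9   47.7] hi [ 454.2 -172.2   49.4] mean [ 439.5 -176.8   47.7]
wrist base 944 lo [405.2 142.3   9.8] med [439.  148.6  13.6] hi [489.4 166.5  17.2] mean [440.8 150.3  13.4]
 base rect ((451.11865234375, 156.61407470703125), (31.203556060791016, 95.83316802978516), 89.97976684570312)
```

Coupler: axis ≈ (438.8, −176), yaw ≈ −0.03, cheek tops at z 53–54 as expected. Stand: ball ≈ (447, 193.5), collar top ≈ 65, ball top ≈ 105, consistent with the description. Next I descend and grip.

```bash
python3 -m jog '[{"wx":0,"wy":0,"wz":0.03,"x":3.6,"y":0,"z":0,"claw":0},{"wx":0,"wy":0,"wz":0,"x":0,"y":0,"z":3,"claw":0},{"wx":0,"wy":0,"wz":0,"x":0,"y":0,"z":3,"claw":0},{"wx":0,"wy":0,"wz":0,"x":0,"y":0,"z":3,"claw":0},{"wx":0,"wy":0,"wz":0,"x":0,"y":0,"z":3,"claw":0},{"wx":0,"wy":0,"wz":0,"x":0,"y":0,"z":1.5,"claw":0},{"wx":0,"wy":0,"wz":0,"x":0,"y":0,"z":1.5,"claw":0},{"wx":0,"wy":0,"wz":0,"x":0,"y":0,"z":1.5,"claw":0},{"wx":0,"wy":0,"wz":0,"x":0,"y":0,"z":1.5,"claw":0},{"wx":0,"wy":0,"wz":0,"x":0,"y":0,"z":1.0,"claw":0},{"wx":0,"wy":0,"wz":0,"x":0,"y":0,"z":0,"claw":0},{"wx":0,"wy":0,"wz":0,"x":0,"y":0,"z":0,"claw":0}]'
```

```text
clock: 2.78
ee_pos: [437.1, -178.2, 50.9]
tcp_rot: [1.0, -0.016, -0.001, -0.0]
force: [-0.5, 0.2, 0.2]
grip_width: 87.1
gripper_force: 0.0
```

```bash
python3 -m jog '[{"wx":0,"wy":0,"wz":0,"x":0.15,"y":-0.2,"z":0.25,"claw":0},{"wx":0,"wy":0,"wz":0,"x":0,"y":0,"z":0,"claw":0},{"wx":0,"wy":0,"wz":0,"x":0,"y":0,"z":0,"claw":1},{"wx":0,"wy":0,"wz":0,"x":0,"y":0,"z":0,"claw":1},{"wx":0,"wy":0,"wz":0,"x":0,"y":0,"z":0,"claw":1},{"wx":0,"wy":0,"wz":0,"x":0,"y":0,"z":0,"claw":1},{"wx":0,"wy":0,"wz":0,"x":0,"y":0,"z":0,"claw":1},{"wx":0,"wy":0,"wz":0,"x":0,"y":0,"z":0,"claw":1},{"wx":0,"wy":0,"wz":0,"x":0,"y":0,"z":0,"claw":1},{"wx":0,"wy":0,"wz":0,"x":0,"y":0,"z":0,"claw":1},{"wx":0,"wy":0,"wz":0,"x":0,"y":0,"z":0,"claw":1},{"wx":0,"wy":0,"wz":0,"x":0,"y":0,"z":0,"claw":1}]'
```

```text
clock: 3.78
ee_pos: [439.4, -175.7, 48.8]
tcp_rot: [1.0, -0.016, 0.0, 0.0]
force: [-1.4, -0.9, 0.3]
grip_width: 50.1
gripper_force: 30.0
```

```bash
python3 -m jog '[{"wx":0,"wy":0,"wz":0,"x":0,"y":0,"z":-1,"claw":1},{"wx":0,"wy":0,"wz":0,"x":0,"y":0,"z":-2,"claw":1},{"wx":0,"wy":0,"wz":0,"x":0,"y":0,"z":-3,"claw":1},{"wx":0,"wy":0,"wz":0,"x":0,"y":0,"z":-3,"claw":1},{"wx":0,"wy":0,"wz":0,"x":0,"y":0,"z":-3,"claw":1},{"wx":0,"wy":0,"wz":0,"x":0,"y":0,"z":-2,"claw":1},{"wx":0,"wy":0,"wz":0,"x":0,"y":0,"z":-1,"claw":1},{"wx":0,"wy":0,"wz":0,"x":0,"y":0,"z":0,"claw":1},{"wx":0,"wy":0,"wz":0,"x":0,"y":0,"z":0,"claw":1}]'
python3 -m jog '[{"wx":0,"wy":0,"wz":0,"x":-0.2,"y":-1,"z":0,"claw":1},{"wx":0,"wy":0,"wz":0,"x":-0.3,"y":-2,"z":0,"claw":1},{"wx":0,"wy":0,"wz":0,"x":-0.3,"y":-2.5,"z":0,"claw":1},{"wx":0,"wy":0,"wz":0,"x":-0.3,"y":-2.5,"z":0,"claw":1},{"wx":0,"wy":0,"wz":0,"x":-0.3,"y":-2.5,"z":0,"claw":1},{"wx":0,"wy":0,"wz":0,"x":-0.3,"y":-2.5,"z":0,"claw":1},{"wx":0,"wy":0,"wz":0,"x":-0.3,"y":-2.5,"z":0,"claw":1},{"wx":0,"wy":0,"wz":0,"x":-0.3,"y":-2.5,"z":0,"claw":1},{"wx":0,"wy":0,"wz":0,"x":-0.3,"y":-2.5,"z":0,"claw":1},{"wx":0,"wy":0,"wz":0,"x":-0.3,"y":-2.5,"z":0,"claw":1},{"wx":0,"wy":0,"wz":0,"x":-0.3,"y":-2.5,"z":0,"claw":1},{"wx":0,"wy":0,"wz":0,"x":-0.3,"y":-2.5,"z":0,"claw":1},{"wx":0,"wy":0,"wz":0,"x":-0.3,"y":-2.5,"z":0,"claw":1},{"wx":0,"wy":0,"wz":0,"x":-0.3,"y":-2.5,"z":0,"claw":1},{"wx":0,"wy":0,"wz":0,"x":-0.3,"y":-2.5,"z":0,"claw":1},{"wx":0,"wy":0,"wz":0,"x":-0.3,"y":-1.5,"z":0,"claw":1},{"wx":0,"wy":0,"wz":0,"x":0,"y":0,"z":0,"claw":1},{"wx":0,"wy":0,"wz":0,"x":0,"y":0,"z":0,"claw":1}]'
python3 - <<'E'
from h import *
np.set_printoptions(precision=3,suppress=True)
i=env.camera_info("wrist");s=env.read_state();p,d=env.capture("wrist");print(s['clock'],s['ee_pos'],s['tcp_rot'],s['force'],s['torque'])
np.savez("pics/w3.npz",p=p,d=d,**{k:i[k] for k in i});cv2.imwrite("pics/w3.png",p[...,::-1])
P=pts(d,i);Z=P[...,2];ok=(d>0)&(abs(P[...,0]-446)<75)&(abs(P[...,1]-193)<75)
v=np.mgrid[:384,:512][0]
for lo,hi in ((9,18),(58,73),(88,110)):
    Q=P[ok&(Z>lo)&(Z<hi)&(v<235)]
    if len(Q)>10: print(lo,len(Q),np.percentile(Q,3,0),np.percentile(Q,97,0),np.median(Q[:,2]),cv2.minEnclosingCircle(Q[:,:2].astype(np.float32)))
E
```

```text
clock: 4.53
ee_pos: [439.0, -175.2, 198.2]
tcp_rot: [1.0, -0.016, -0.0, -0.0]
force: [-1.1, 0.6, -3.5]
grip_width: 49.8
gripper_force: 30.0
clock: 6.03
ee_pos: [402.0, 196.2, 196.7]
tcp_rot: [1.0, -0.014, -0.002, 0.001]
force: [0.3, 0.3, -4.3]
grip_width: 49.9
gripper_force: 30.0
6.0333 [402.034 196.206 196.714] [ 1.    -0.014 -0.002  0.001] [ 0.321  0.343 -4.287] [-0.041 -0.017  0.026]
9 2641 [403.632 145.675  11.544] [496.257 238.906  17.199] 13.57047885382921 ((449.416259765625, 192.19297790527344), 65.65348815917969)
58 1990 [426.231 163.518  62.867] [479.36  220.868  65.513] 64.15995259611361 ((450.53204345703125, 192.19155883789062), 31.865388870239258)
88 580 [444.495 178.228  89.812] [465.15  205.966 103.749] 98.30982157208099 ((451.14166259765625, 192.27500915527344), 15.710208892822266)
```

View pics/w3.png

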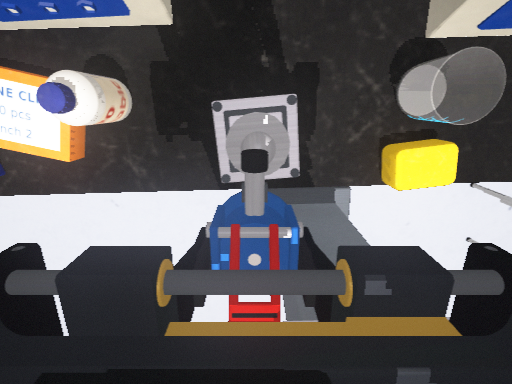

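The coupler is held upright (pin at (254,260), lever raised). The stud is just ahead at (257,143), collar height ≈ 64.5. I move over it and come down to just above the ball.

```bash
python3 -m jog '[{"wx":0,"wy":0,"wz":0,"x":1.5,"y":0.1,"z":0,"claw":1},{"wx":0,"wy":0,"wz":0,"x":1.9,"y":0.1,"z":0,"claw":1},{"wx":0,"wy":0,"wz":0,"x":1.4,"y":0.05,"z":0,"claw":1},{"wx":0,"wy":0,"wz":0,"x":0,"y":0,"z":1,"claw":1},{"wx":0,"wy":0,"wz":0,"x":0,"y":0,"z":1.5,"claw":1},{"wx":0,"wy":0,"wz":0,"x":0,"y":0,"z":1,"claw":1},{"wx":0,"wy":0,"wz":0,"x":0,"y":0,"z":0,"claw":1},{"wx":0,"wy":0,"wz":0,"x":0,"y":0,"z":0,"claw":1},{"wx":0,"wy":0,"wz":0,"x":0,"y":0,"z":0,"claw":1}]'
```

```text
clock: 6.83
ee_pos: [451.6, 191.6, 163.9]
tcp_rot: [1.0, -0.016, -0.0, 0.0]
force: [1.2, 0.2, -3.1]
grip_width: 49.9
gripper_force: 30.0
```

```bash
python3 -m jog '[{"wx":0,"wy":0,"wz":0,"x":-0.1,"y":-0.08,"z":0.3,"claw":1},{"wx":0,"wy":0,"wz":0,"x":0,"y":0,"z":0.3,"claw":1},{"wx":0,"wy":0,"wz":0,"x":0,"y":0,"z":0.3,"claw":1},{"wx":0,"wy":0,"wz":0,"x":0,"y":0,"z":0.3,"claw":1},{"wx":0,"wy":0,"wz":0,"x":0,"y":0,"z":0.3,"claw":1},{"wx":0,"wy":0,"wz":0,"x":0,"y":0,"z":0.2,"claw":1},{"wx":0,"wy":0,"wz":0,"x":0,"y":0,"z":0,"claw":1},{"wx":0,"wy":0,"wz":0,"x":0,"y":0,"z":0,"claw":1}]'
python3 -m jog '[{"wx":0,"wy":0,"wz":0,"x":0,"y":0,"z":0.2,"claw":1},{"wx":0,"wy":0,"wz":0,"x":0,"y":0,"z":0.2,"claw":1},{"wx":0,"wy":0,"wz":0,"x":0,"y":0,"z":0.2,"claw":1},{"wx":0,"wy":0,"wz":0,"x":0,"y":0,"z":0,"claw":1}]'
```

```text
clock: 7.5
ee_pos: [450.7, 192.6, 146.5]
tcp_rot: [1.0, -0.016, -0.0, 0.0]
force: [-0.8, 0.0, -4.3]
grip_width: 49.6
gripper_force: 30.0
clock: 7.83
ee_pos: [450.5, 192.5, 140.2]
tcp_rot: [1.0, -0.016, -0.0, 0.0]
force: [-0.1, -0.2, -3.7]
grip_width: 50.1
gripper_force: 30.0
```

```bash
python3 -m jog '[{"wx":0,"wy":0,"wz":0,"x":0,"y":0,"z":0.2,"claw":1},{"wx":0,"wy":0,"wz":0,"x":0,"y":0,"z":0.2,"claw":1},{"wx":0,"wy":0,"wz":0,"x":0,"y":0,"z":0.2,"claw":1},{"wx":0,"wy":0,"wz":0,"x":0,"y":0,"z":0,"claw":1}]'
python3 -m jog '[{"wx":0,"wy":0,"wz":0,"x":0,"y":0,"z":0.15,"claw":1},{"wx":0,"wy":0,"wz":0,"x":0,"y":0,"z":0.15,"claw":1},{"wx":0,"wy":0,"wz":0,"x":0,"y":0,"z":0.15,"claw":1},{"wx":0,"wy":0,"wz":0,"x":0,"y":0,"z":0.15,"claw":1},{"wx":0,"wy":0,"wz":0,"x":0,"y":0,"z":0,"claw":1}]'
```

```text
clock: 8.17
ee_pos: [450.5, 192.5, 134.2]
tcp_rot: [1.0, -0.016, -0.0, 0.0]
force: [0.1, -0.2, -2.7]
grip_width: 49.6
gripper_force: 30.0
clock: 8.58
ee_pos: [450.6, 192.5, 128.3]
tcp_rot: [1.0, -0.016, -0.0, 0.0]
force: [-0.3, 0.2, -4.0]
grip_width: 49.7
gripper_force: 30.0
```

```bash
python3 -m jog '[{"wx":0,"wy":0,"wz":0,"x":0,"y":0,"z":0.15,"claw":1},{"wx":0,"wy":0,"wz":0,"x":0,"y":0,"z":0.15,"claw":1},{"wx":0,"wy":0,"wz":0,"x":0,"y":0,"z":0.15,"claw":1},{"wx":0,"wy":0,"wz":0,"x":0,"y":0,"z":0.1,"claw":1},{"wx":0,"wy":0,"wz":0,"x":0,"y":0,"z":0,"claw":1}]'
python3 -m jog '[{"wx":0,"wy":0,"wz":0,"x":0,"y":0,"z":0.1,"claw":1},{"wx":0,"wy":0,"wz":0,"x":0,"y":0,"z":0.1,"claw":1},{"wx":0,"wy":0,"wz":0,"x":0,"y":0,"z":0.1,"claw":1},{"wx":0,"wy":0,"wz":0,"x":0,"y":0,"z":0,"claw":1}]'
```

```text
clock: 9.0
ee_pos: [450.6, 192.6, 122.9]
tcp_rot: [1.0, -0.016, -0.0, 0.0]
force: [0.9, 0.2, -4.0]
grip_width: 49.7
gripper_force: 30.0
clock: 9.33
ee_pos: [450.7, 192.6, 120.0]
tcp_rot: [1.0, -0.016, -0.0, 0.0]
force: [0.0, 0.5, -4.1]
grip_width: 49.8
gripper_force: 30.0
```

```bash
python3 -m jog '[{"wx":0,"wy":0,"wz":0,"x":0,"y":0,"z":0.1,"claw":1},{"wx":0,"wy":0,"wz":0,"x":0,"y":0,"z":0.1,"claw":1},{"wx":0,"wy":0,"wz":0,"x":0,"y":0,"z":0,"claw":1}]'
python3 -m jog '[{"wx":0,"wy":0,"wz":0,"x":0,"y":0,"z":0.1,"claw":1},{"wx":0,"wy":0,"wz":0,"x":0,"y":0,"z":0.1,"claw":1},{"wx":0,"wy":0,"wz":0,"x":0,"y":0,"z":0,"claw":1}]'
```

```text
clock: 9.58
ee_pos: [451.3, 192.7, 119.0]
tcp_rot: [1.0, -0.016, 0.0, -0.0]
force: [-1.6, -0.2, 2.3]
grip_width: 49.8
gripper_force: 30.0
clock: 9.83
ee_pos: [451.9, 192.8, 117.6]
tcp_rot: [1.0, -0.016, 0.001, -0.0]
force: [-2.1, -0.9, 6.4]
grip_width: 49.9
gripper_force: 30.0
```

```bash
python3 -m jog '[{"wx":0,"wy":0,"wz":0,"x":0,"y":0,"z":0.1,"claw":1},{"wx":0,"wy":0,"wz":0,"x":0,"y":0,"z":0.1,"claw":1},{"wx":0,"wy":0,"wz":0,"x":0,"y":0,"z":0,"claw":1}]'
python3 -m jog '[{"wx":0,"wy":0,"wz":0,"x":0,"y":0,"z":0.1,"claw":1},{"wx":0,"wy":0,"wz":0,"x":0,"y":0,"z":0.1,"claw":1},{"wx":0,"wy":0,"wz":0,"x":0,"y":0,"z":0,"claw":1}]'
```

```text
clock: 10.08
ee_pos: [452.1, 192.8, 115.7]
tcp_rot: [1.0, -0.016, 0.001, -0.0]
force: [-2.1, -1.1, 7.0]
grip_width: 49.6
gripper_force: 30.0
clock: 10.33
ee_pos: [452.1, 192.8, 113.8]
tcp_rot: [1.0, -0.016, 0.001, -0.0]
force: [-2.1, -0.5, 6.2]
grip_width: 49.6
gripper_force: 30.0
```

```bash
python3 -m jog '[{"wx":0,"wy":0,"wz":0,"x":0,"y":0,"z":0.05,"claw":1},{"wx":0,"wy":0,"wz":0,"x":0,"y":0,"z":0,"claw":1}]'
python3 -m jog '[{"wx":0,"wy":0,"wz":0,"x":0,"y":0,"z":0.05,"claw":1},{"wx":0,"wy":0,"wz":0,"x":0,"y":0,"z":0,"claw":1}]'
```

```text
clock: 10.5
ee_pos: [452.2, 192.8, 113.4]
tcp_rot: [1.0, -0.016, 0.001, -0.0]
force: [-2.0, -0.5, 6.6]
grip_width: 49.6
gripper_force: 30.0
clock: 10.67
ee_pos: [452.5, 192.8, 113.3]
tcp_rot: [1.0, -0.016, 0.002, -0.0]
force: [-1.4, -1.5, 9.2]
grip_width: 50.1
gripper_force: 30.0
```

```bash
python3 -m jog '[{"wx":0,"wy":0,"wz":0,"x":0,"y":0,"z":0.05,"claw":1},{"wx":0,"wy":0,"wz":0,"x":0,"y":0,"z":0,"claw":1}]'
python3 -m jog '[{"wx":0,"wy":0,"wz":0,"x":0,"y":0,"z":0.05,"claw":1},{"wx":0,"wy":0,"wz":0,"x":0,"y":0,"z":0,"claw":1},{"wx":0,"wy":0,"wz":0,"x":0,"y":0,"z":0,"claw":1}]'
```

```text
clock: 10.83
ee_pos: [452.9, 192.9, 113.2]
tcp_rot: [1.0, -0.016, 0.002, -0.0]
force: [-1.5, -1.8, 12.3]
grip_width: 49.9
gripper_force: 30.0
clock: 11.08
ee_pos: [453.3, 192.9, 113.3]
tcp_rot: [1.0, -0.016, 0.003, -0.0]
force: [-2.3, -2.6, 12.8]
grip_width: 50.1
gripper_force: 30.0
```

Force rises while TCP stops at 113.3, i.e. 6 mm below first pin contact; that looks home. I check the pin from the wrist camera before releasing.

Run:
```python
from h import *
np.set_printoptions(precision=1,suppress=True)
for f in ("w3","w4"):
    if f=="w4":
        i=env.camera_info("wrist");p,d=env.capture("wrist");np.savez("pics/w4.npz",p=p,d=d,**{k:i[k] for k in i});cv2.imwrite("pics/w4.png",cv2.resize(p[180:330,170:340],(680,600),interpolation=cv2.INTER_CUBIC)[...,::-1])
    else: i=np.load("pics/w3.npz");d=i['d'];p=i['p']
    P=pts(d,i);print(f);print(P[252:270:3,236:274:4,2])
    b=P[...,2][225:270,210:300];h=cv2.cvtColor(p,cv2.COLOR_RGB2HSV)[225:270,210:300]
print(env.read_state()['force'])
```

```text
w3
[[210.4 193.4 194.2 194.5 194.8 193.7 193.7 195.1 195.  210.1]
 [210.6 195.6 194.9 194.1 195.7 196.  194.5 194.5 194.3 211.5]
 [212.8 194.8 194.1 194.5 195.8 196.2 194.8 194.5 194.2 212.5]
 [213.2 194.9 194.5 194.7 195.5 195.9 196.2 194.9 194.3 213.5]
 [213.5 195.2 194.7 194.7 194.9 195.3 194.6 193.8 194.4 214.3]
 [214.4 195.3 195.  194.  194.2 194.9 194.7 195.  195.9 214.5]]
w4
[[126.7 111.  110.4 111.3 110.9 111.4 110.8 111.4 110.6 125.6]
 [129.2 111.3 110.8 110.2 112.6 113.7 110.9 111.  111.1 126.9]
 [129.1 111.7 111.1 111.3 116.3 116.4 113.5 111.3 110.5 128.1]
 [129.4 111.5 110.3 114.6 118.4 117.  116.3 111.7 111.4 129.6]
 [131.  111.  110.6 117.7 117.4 117.2 118.5 111.3 112.2 131. ]
 [130.9 111.4 110.  111.2 117.6 117.6 117.6 111.1 110.7 130.9]]
[-2.3 -3.  13.7]
```

View pics/w4.png

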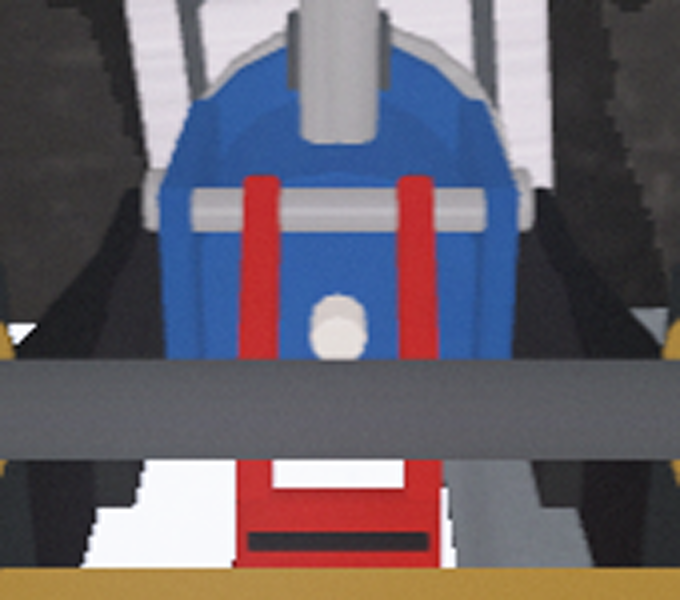

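The pin (crop (338,325)) now stands about 6.5 mm above the flat top (was about 1.3), so it is up about 5.3 mm. The lever is still raised. One more small push for margin.

```bash
python3 -m jog '[{"wx":0,"wy":0,"wz":0,"x":-0.05,"y":0,"z":0.06,"claw":1},{"wx":0,"wy":0,"wz":0,"x":0,"y":0,"z":0,"claw":1},{"wx":0,"wy":0,"wz":0,"x":0,"y":0,"z":0,"claw":1}]'
python3 - <<'E'
from h import *
i=env.camera_info("wrist");p,d=env.capture("wrist");P=pts(d,i);s=cv2.cvtColor(p,cv2.COLOR_RGB2HSV)
Q=P[245:271,244:266];S=s[245:271,244:266];pin=(S[...,1]<60)&(S[...,2]>170)
print(np.percentile(Q[pin][:,2],[50,80]),np.median(P[245:265,240:243,2]),pin.sum())
t=(s[...,0]>100)&(s[...,0]<125)&(s[...,1]>110)&(abs(P[...,2]-111)<2.5)
Q=P[t];print(len(Q),np.linalg.lstsq(np.c_[Q[:,:2]-Q[:,:2].mean(0),np.ones(len(Q))],Q[:,2],rcond=None)[0])
E
```

```text
clock: 11.38
ee_pos: [453.3, 193.0, 113.2]
tcp_rot: [1.0, -0.016, 0.003, -0.0]
force: [-1.4, -1.9, 15.8]
grip_width: 50.0
gripper_force: 30.0
[117.12695771 117.84727171] 111.1137149616758 195
1499 [-1.16974670e-02  1.26430511e-03  1.11045412e+02]
```

```bash
python3 -m jog '[{"wx":0,"wy":0,"wz":0,"x":-0.1,"y":0,"z":-0.2,"claw":1},{"wx":0,"wy":0,"wz":0,"x":0,"y":0,"z":0,"claw":1},{"wx":0,"wy":0,"wz":0,"x":0,"y":0,"z":0,"claw":0},{"wx":0,"wy":0,"wz":0,"x":0,"y":0,"z":0,"claw":0},{"wx":0,"wy":0,"wz":0,"x":0,"y":0,"z":0,"claw":0},{"wx":0,"wy":0,"wz":0,"x":0,"y":0,"z":0,"claw":0},{"wx":0,"wy":0,"wz":0,"x":0,"y":0,"z":0,"claw":0},{"wx":0,"wy":0,"wz":0,"x":0,"y":0,"z":0,"claw":0},{"wx":0,"wy":0,"wz":0,"x":0,"y":0,"z":0,"claw":0},{"wx":0,"wy":0,"wz":0,"x":0,"y":0,"z":0,"claw":0}]'
```

```text
clock: 12.27
ee_pos: [449.2, 192.6, 111.5]
tcp_rot: [1.0, -0.016, -0.0, 0.0]
force: [-0.8, 0.2, 0.7]
grip_width: 86.0
gripper_force: 0.0
```

```bash
python3 -m jog '[{"wx":0,"wy":0,"wz":0,"x":0,"y":0,"z":-1,"claw":0},{"wx":0,"wy":0,"wz":0,"x":0,"y":0,"z":-2,"claw":0},{"wx":0,"wy":0,"wz":0,"x":0,"y":0,"z":-3,"claw":0},{"wx":0,"wy":0,"wz":0,"x":0,"y":0,"z":-3,"claw":0},{"wx":0,"wy":0,"wz":0,"x":0,"y":0,"z":-3,"claw":1},{"wx":0,"wy":0,"wz":0,"x":-2,"y":0,"z":0,"claw":1},{"wx":0,"wy":0,"wz":0,"x":-2,"y":0,"z":0,"claw":1},{"wx":0,"wy":0,"wz":0,"x":-1,"y":0,"z":0,"claw":1},{"wx":0,"wy":0,"wz":0,"x":0,"y":0,"z":0,"claw":1},{"wx":0,"wy":0,"wz":0,"x":0,"y":0,"z":0,"claw":1},{"wx":0,"wy":0,"wz":0,"x":0,"y":0,"z":0,"claw":1}]'
python3 - <<'E'
from h import *
np.set_printoptions(precision=1,suppress=True)
i=env.camera_info("wrist");p,d=env.capture("wrist");cv2.imwrite("pics/w5.png",p[...,::-1])
P=pts(d,i);h=cv2.cvtColor(p,cv2.COLOR_RGB2HSV);H,S,V=h[...,0].astype(int),h[...,1],h[...,2];X,Y,Z=np.moveaxis(P,-1,0)
ok=(d>0)&(abs(X-450)<90)&(abs(Y-193)<50)&(np.mgrid[:384,:512][0]<260)
def show(m,s):
    Q=P[m&ok]
    if len(Q)>3: print(s,len(Q),'lo',np.percentile(Q,3,0),'med',np.median(Q,0),'hi',np.percentile(Q,97,0),'mean',Q.mean(0))
b=(H>100)&(H<125)&(S>110);r=((H<8)|(H>172))&(S>120)
show(b&(Z>115),'cheek');t=b&(abs(Z-111)<3);show(t,'top');show(r&(Z>140),'pad');show(r,'lever');show((S<60)&(V>170)&(Z>113)&(Z<122),'pin');show((S<70)&(X>475)&(Z>88)&(Z<110),'stub')
E
```

```text
clock: 13.18
ee_pos: [399.9, 194.2, 231.8]
tcp_rot: [1.0, -0.016, 0.0, -0.0]
force: [0.1, -0.1, -0.3]
grip_width: 48.3
gripper_force: 0.0
cheek 394 lo [440.3 169.8 116. ] med [457.  213.5 118.1] hi [473.8 217.8 119.6] mean [457.2 194.3 118. ]
top 801 lo [438.8 174.1 110. ] med [454.7 193.1 111.4] hi [466.9 213.1 112.8] mean [453.6 193.2 111.4]
pad 685 lo [424.8 182.3 140.9] med [434.3 194.5 150.7] hi [446.1 206.7 156.2] mean [435.1 194.5 149.8]
lever 1052 lo [424.9 181.6 119.5] med [441.6 194.6 145. ] hi [473.5 206.7 156. ] mean [443.9 194.3 141.9]
pin 68 lo [448.  166.1 116.3] med [451.8 192.9 117.7] hi [472.2 196.6 119.1] mean [454.6 189.5 117.7]
stub 572 lo [476.7 185.6  95.4] med [497.  192.1  99.5] hi [511.7 198.6 102.2] mean [495.7 192.1  99.3]
```

View pics/w5.png

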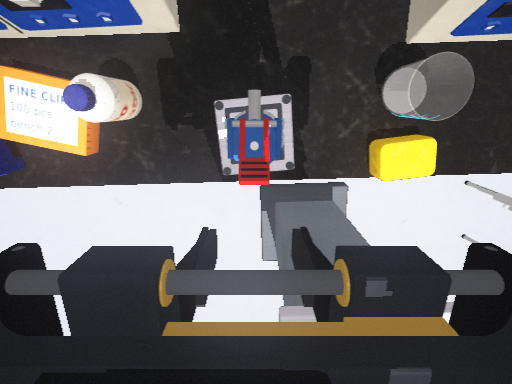

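The coupler sits upright on the stand at (254,145), pin up, lever raised (pad (254,172)); bystanders are unmoved. Axis ≈ (451.8, 193.7), so the press point is ≈ (431.8, 194.3), with the lever top at 155.

```bash
python3 -m jog '[{"wx":0,"wy":0,"wz":0,"x":1.6,"y":-0.05,"z":0,"claw":1},{"wx":0,"wy":0,"wz":0,"x":1.6,"y":-0.05,"z":0,"claw":1},{"wx":0,"wy":0,"wz":0,"x":0,"y":0,"z":1.5,"claw":1},{"wx":0,"wy":0,"wz":0,"x":0,"y":0,"z":1.5,"claw":1},{"wx":0,"wy":0,"wz":0,"x":0,"y":0,"z":1.2,"claw":1},{"wx":0,"wy":0,"wz":0,"x":0,"y":0,"z":0.8,"claw":1},{"wx":0,"wy":0,"wz":0,"x":0,"y":0,"z":0,"claw":1},{"wx":0,"wy":0,"wz":0,"x":0,"y":0,"z":0,"claw":1},{"wx":0,"wy":0,"wz":0,"x":0,"y":0,"z":0,"claw":1}]'
```

```text
clock: 13.98
ee_pos: [431.8, 194.3, 182.3]
tcp_rot: [1.0, -0.016, 0.0, -0.0]
force: [0.0, 0.4, -0.7]
grip_width: 0.3
gripper_force: 0.0
```

Fingers shut, right over the pad. I press down slowly.

```bash
python3 -m jog '[{"wx":0,"wy":0,"wz":0,"x":0,"y":0,"z":0.3,"claw":1},{"wx":0,"wy":0,"wz":0,"x":0,"y":0,"z":0.3,"claw":1},{"wx":0,"wy":0,"wz":0,"x":0,"y":0,"z":0.3,"claw":1},{"wx":0,"wy":0,"wz":0,"x":0,"y":0,"z":0.3,"claw":1},{"wx":0,"wy":0,"wz":0,"x":0,"y":0,"z":0.3,"claw":1},{"wx":0,"wy":0,"wz":0,"x":0,"y":0,"z":0,"claw":1}]'
python3 -m jog '[{"wx":0,"wy":0,"wz":0,"x":0,"y":0,"z":0.2,"claw":1},{"wx":0,"wy":0,"wz":0,"x":0,"y":0,"z":0.2,"claw":1},{"wx":0,"wy":0,"wz":0,"x":0,"y":0,"z":0.2,"claw":1},{"wx":0,"wy":0,"wz":0,"x":0,"y":0,"z":0.2,"claw":1},{"wx":0,"wy":0,"wz":0,"x":0,"y":0,"z":0.2,"claw":1},{"wx":0,"wy":0,"wz":0,"x":0,"y":0,"z":0.2,"claw":1},{"wx":0,"wy":0,"wz":0,"x":0,"y":0,"z":0,"claw":1}]'
```

```text
clock: 14.48
ee_pos: [431.1, 194.3, 166.5]
tcp_rot: [1.0, -0.016, -0.0, -0.0]
force: [-1.9, 0.6, 3.6]
grip_width: 0.1
gripper_force: 1.4
clock: 15.07
ee_pos: [431.0, 194.1, 154.0]
tcp_rot: [1.0, -0.016, -0.0, 0.0]
force: [-0.3, 0.5, 2.6]
grip_width: 0.5
gripper_force: 1.2
```

```bash
python3 -m jog '[{"wx":0,"wy":0,"wz":0,"x":0,"y":0,"z":0.2,"claw":1},{"wx":0,"wy":0,"wz":0,"x":0,"y":0,"z":0.2,"claw":1},{"wx":0,"wy":0,"wz":0,"x":0,"y":0,"z":0.2,"claw":1},{"wx":0,"wy":0,"wz":0,"x":0,"y":0,"z":0.2,"claw":1},{"wx":0,"wy":0,"wz":0,"x":0,"y":0,"z":0.2,"claw":1},{"wx":0,"wy":0,"wz":0,"x":0,"y":0,"z":0,"claw":1}]'
python3 -m jog '[{"wx":0,"wy":0,"wz":0,"x":0,"y":0,"z":0.1,"claw":1},{"wx":0,"wy":0,"wz":0,"x":0,"y":0,"z":0.1,"claw":1},{"wx":0,"wy":0,"wz":0,"x":0,"y":0,"z":0.1,"claw":1},{"wx":0,"wy":0,"wz":0,"x":0,"y":0,"z":0,"claw":1}]'
```

```text
clock: 15.57
ee_pos: [430.9, 194.1, 144.0]
tcp_rot: [1.0, -0.016, -0.0, 0.0]
force: [-2.5, 0.2, 2.0]
grip_width: 0.7
gripper_force: 0.9
clock: 15.9
ee_pos: [431.1, 194.2, 141.4]
tcp_rot: [1.0, -0.016, -0.0, 0.0]
force: [-2.2, -0.1, 2.2]
grip_width: 0.5
gripper_force: 1.3
```

```bash
python3 -m jog '[{"wx":0,"wy":0,"wz":0,"x":0,"y":0,"z":0.1,"claw":1},{"wx":0,"wy":0,"wz":0,"x":0,"y":0,"z":0.1,"claw":1},{"wx":0,"wy":0,"wz":0,"x":0,"y":0,"z":0,"claw":1}]'
python3 -m jog '[{"wx":0,"wy":0,"wz":0,"x":0,"y":0,"z":0.05,"claw":1},{"wx":0,"wy":0,"wz":0,"x":0,"y":0,"z":0,"claw":1},{"wx":0,"wy":0,"wz":0,"x":0,"y":0,"z":0,"claw":1},{"wx":0,"wy":0,"wz":0,"x":0,"y":0,"z":0,"claw":1}]'
```

```text
clock: 16.15
ee_pos: [431.4, 194.3, 139.9]
tcp_rot: [1.0, -0.016, 0.0, -0.0]
force: [-4.1, -0.7, 5.2]
grip_width: 0.9
gripper_force: 2.6
clock: 16.48
ee_pos: [431.5, 194.3, 139.8]
tcp_rot: [1.0, -0.016, 0.0, -0.0]
force: [-4.4, -0.5, 8.4]
grip_width: 0.5
gripper_force: 4.4
```

The stop is felt exactly at the predicted height (139.8). I withdraw and check.

```bash
python3 -m jog '[{"wx":0,"wy":0,"wz":0,"x":0,"y":0,"z":-0.5,"claw":1},{"wx":0,"wy":0,"wz":0,"x":0,"y":0,"z":-1.5,"claw":1},{"wx":0,"wy":0,"wz":0,"x":0,"y":0,"z":-3,"claw":1},{"wx":0,"wy":0,"wz":0,"x":0,"y":0,"z":-3,"claw":1},{"wx":0,"wy":0,"wz":0,"x":-1.5,"y":0,"z":-1,"claw":1},{"wx":0,"wy":0,"wz":0,"x":-1.5,"y":0,"z":0,"claw":1},{"wx":0,"wy":0,"wz":0,"x":0,"y":0,"z":0,"claw":1},{"wx":0,"wy":0,"wz":0,"x":0,"y":0,"z":0,"claw":1},{"wx":0,"wy":0,"wz":0,"x":0,"y":0,"z":0,"claw":1}]'
python3 - <<'E'
from h import *
np.set_printoptions(precision=3,suppress=True)
i=env.camera_info("wrist");p,d=env.capture("wrist");cv2.imwrite("pics/w6.png",p[...,::-1])
P=pts(d,i);h=cv2.cvtColor(p,cv2.COLOR_RGB2HSV);H,S,V=h[...,0].astype(int),h[...,1],h[...,2];X,Y,Z=np.moveaxis(P,-1,0)
ok=(d>0)&(abs(X-450)<90)&(abs(Y-193)<50)&(np.mgrid[:384,:512][0]<235)
def show(m,s):
    Q=P[m&ok]
    if len(Q)>3: print(s,len(Q),'lo',np.percentile(Q,3,0),'med',np.median(Q,0),'hi',np.percentile(Q,97,0))
b=(H>100)&(H<125)&(S>110);r=((H<8)|(H>172))&(S>120)
show(b&(Z>115),'cheek');t=b&(abs(Z-111)<3);show(t,'top');show(r,'lever');show((S<60)&(V>170)&(Z>113)&(Z<122),'pin')
Q=P[t&ok];print(np.linalg.lstsq(np.c_[Q[:,:2]-Q[:,:2].mean(0),np.ones(len(Q))],Q[:,2],rcond=None)[0])
E
```

```text
clock: 17.23
ee_pos: [401.7, 195.0, 228.7]
tcp_rot: [1.0, -0.016, 0.0, 0.0]
force: [0.2, -0.7, -0.1]
grip_width: 0.2
gripper_force: 0.0
cheek 418 lo [443.146 169.15  116.585] med [459.393 212.996 118.074] hi [476.01  217.817 119.522]
top 975 lo [437.92  174.091 110.07 ] med [454.613 193.121 111.369] hi [469.171 212.759 112.668]
lever 954 lo [415.241 181.814 119.11 ] med [436.512 194.859 120.82 ] hi [474.768 206.478 122.173]
pin 134 lo [433.502 166.336 115.194] med [457.442 191.801 117.947] hi [475.241 208.024 120.257]
[ -0.003   0.    111.377]
```

View pics/w6.png

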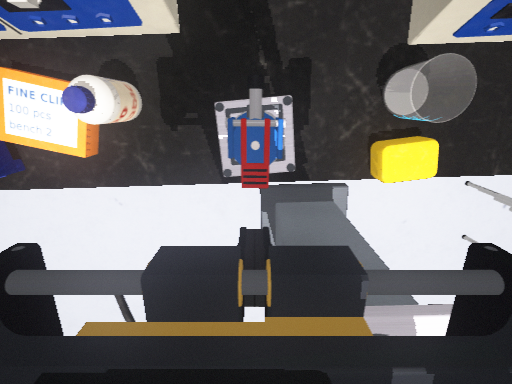

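The lever is level (z 119–122, pad at (256,175)). The coupler is upright (0.003 rad), pin up at (255,146), and the fingers are clear. I hand in.

```bash
python3 -c "
from bench import env
print(env.finish_job())"
```

```text
the job is handed in; nothing more can be done
None
```

The blue coupler is fully home on the ball, upright with its pin up and its lever latched level. The load on the stand stayed around 20 N, the beaker, labeller and bottle look undisturbed (the tips box was not re-checked), and the job was handed in at about 17 s; no verdict came back.

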